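# Show the guest the tea in the green-lidded box

## Task

The guest across the table would like to see the tea in the box with the green lid. With your fingertips, press that box's front lever down until its lid stands fully open, keep it open for three seconds, then ease the lever back up so that the lid comes down slowly all the way and settles shut without slamming. Work the lever only: do not touch the lids, leave the white-lidded box shut, and do not move, tip or pick up the teaware standing about.

Things in the scene. Friction and masses are not known exactly. Their poses are not given: they have to be found in the camera images.
- green_lid (a joint): angle of the green lid, rad: 0 shut, about 1.15 fully open. Linked rigidly to its lever: lid angle = 2.875 x lever angle. The lid (124 x 114 mm, 10 mm thick, brass knob in the middle) is hinged at the box edge nearest the lever, opening away from the lever, towards the guest. Let go, it falls and slams; landing faster than 2 rad/s is a slam, under 1 rad/s (30 mm/s at the pad) is gentle.
- green_lever (a joint): angle of the lever of the green-lidded box, rad: 0 raised (lid shut), 0.40 at its stop (lid fully open); grows as the red pad is pressed down. Holding it down takes about 3 to 6 N on the pad.
- green_pad (a point): centre of the top face of the red press pad at the lever's end (40 mm along the lever, 60 across, 8 thick), 87 mm out from the pivot; moves with the lever: 87 mm above the table raised, 52 mm fully pressed, nearly straight down. With the lever raised: z up, x level from pad to box, and the pad's face slopes 0.2 rad down towards the box (0.2 rad the other way when pressed).
- green_pivot (a point): fixed point on the lever's pivot axis, 64 mm above the table, in front of the green-lidded box; z up, x level from the lever towards the box and the guest, y along the pivot. The box's near wall is 12 mm beyond it in x; bamboo box 120 (x) by 110 (y) mm, its rim 80 mm high, fixed to the table; shut lid's top at 91 mm, knob to 113 mm.
- white_lid (a joint): angle of the white lid, rad: 0 shut, about 1.15 fully open. Linked rigidly to its lever: lid angle = 2.875 x lever angle. The lid (124 x 114 mm, 10 mm thick, brass knob in the middle) is hinged at the box edge nearest the lever, opening away from the lever, towards the guest. Let go, it falls and slams; landing faster than 2 rad/s is a slam, under 1 rad/s (30 mm/s at the pad) is gentle.
- white_lever (a joint): angle of the lever of the white-lidded box, rad: 0 raised (lid shut), 0.40 at its stop (lid fully open); grows as the red pad is pressed down. Holding it down takes about 3 to 6 N on the pad.
- white_pad (a point): centre of the top face of the red press pad at the lever's end (40 mm along the lever, 60 across, 8 thick), 87 mm out from the pivot; moves with the lever: 87 mm above the table raised, 52 mm fully pressed, nearly straight down. With the lever raised: z up, x level from pad to box, and the pad's face slopes 0.2 rad down towards the box (0.2 rad the other way when pressed).
- white_pivot (a point): fixed point on the lever's pivot axis, 64 mm above the table, in front of the white-lidded box; z up, x level from the lever towards the box and the guest, y along the pivot. The box's near wall is 12 mm beyond it in x; bamboo box 120 (x) by 110 (y) mm, its rim 80 mm high, fixed to the table; shut lid's top at 91 mm, knob to 113 mm.
- cup_blue: small blue cup, 58 mm wide, 45 mm high; standing beside the green box's lever, its centre about 85 mm sideways (+y of green_pivot) of the lever; loose bystander, leave alone. Origin at the centre of its underside, z up.
- cup_white: small white cup, 58 mm wide, 45 mm high; standing beside the white box's lever, its centre about 85 mm sideways (+y of white_pivot) of the lever; loose bystander, leave alone. Origin at the centre of its underside, z up.
- tea_pet: dark clay toad figurine, 60 mm wide, 50 mm high; between the boxes; loose bystander, leave alone. Origin at the centre of its underside, z up.
- glass1: small clear glass, 60 mm wide, 60 mm high; on a bamboo coaster 12 mm thick, left side; loose bystander, leave alone. Origin at the centre of its underside, z up.
- glass2: small clear glass, 60 mm wide, 60 mm high; on a bamboo coaster 12 mm thick, right side; loose bystander, leave alone. Origin at the centre of its underside, z up.
- gaiwan: white lidded tea bowl, one solid piece, 90 mm wide, 91 mm high; at one side, behind a glass; loose bystander, leave alone. Origin at the centre of its underside, z up.
- tool_pot: bamboo pot with tea tools, 68 mm wide, 165 mm high; at one side, behind a glass; loose bystander, leave alone. Origin at the centre of its underside, z up.

How it is judged:
On the way, in this order (a step that is already met when the one before it is completed fails the run):
1. the green lid is held fully open (value of joint green_lid above 1.03 rad), for 2.2 s.
2. the green lid is shut again (value of joint green_lid below 0.04 rad), for 0.2 s.
At the end, for the whole second after the job is handed in: The green lid is shut (within 0.04 rad) and at rest after having been open beyond 1.03 rad for at least 2.2 s without a break, the white lid is shut (within 0.04 rad), and all loose teaware stands upright within 20 mm of where it was (value of joint each of green_lid, white_lid below 0.04 rad and velocity of joint green_lid between -0.1 and 0.1 rad/s and distance of each of cup_blue, cup_white, tea_pet, glass1, glass2, gaiwan, tool_pot from where it was at the start of the episode below 0.02 m and angle between each of cup_blue, cup_white, tea_pet, glass1, glass2, gaiwan, tool_pot's own z axis and vertical below 0.2 rad); the robot touches nothing.
It fails at once if the green lid is dropped or slams: it closes faster than 3 rad/s, or faster than 2 rad/s over the last 0.25 rad (velocity of joint green_lid below -3 rad/s or (value of joint green_lid below 0.25 rad and velocity of joint green_lid below -2 rad/s)).
It fails at once if the white-lidded box is opened (value of joint white_lid above 0.12 rad).
It fails at once if the robot pushes on a lid (contact force between any of the fingers, the arm and green_lid above 1 N or contact force between any of the fingers, the arm and white_lid above 1 N).
It fails at once if teaware is moved, lifted or tipped (distance of any of cup_blue, cup_white, tea_pet, glass1, glass2, gaiwan, tool_pot from where it was at the start of the episode above 0.02 m or angle between any of cup_blue, cup_white, tea_pet, glass1, glass2, gaiwan, tool_pot's own z axis and vertical above 0.35 rad).
It also fails if it takes over 48 s, if anything falls off the work surface, if the arm or the gripper's body presses on something with over 40 N, if the wrist force passes 120 N, or if a joint passes its speed limit or range.

## Robot

A 6-joint arm with a two-finger parallel gripper is mounted at the origin on the work surface. World frame = base frame: x ahead of the robot, y to its left, z up, the work surface at z = 0. Lengths are in m, angles in rad, forces in N, time in s.
With the tool pointing down it reaches from about 0.325 to 0.85 m from the base axis. Payload 15.5 kg.
Tool frame: the origin (TCP) lies at the very end of the fingers, on their centre line; the grasp point (between the pads) lies 19 mm behind it (bot.hold_point_z is the distance from the TCP to the grasp point, in m); z points along the fingers, y is the direction in which the jaws open and shut (so a half turn about z gives the same grasp; the last joint's range is limited). The gripper opens to 91 mm and grips with 3 to 60 N. Pads are 32 mm wide; open, the fingers measure 118 mm over their backs; the gripper's body (76 mm by 178 mm) begins 60 mm behind the grasp point.
Start: joints at [-1.306, 0.494, 1.345, -0, 1.302, -0.096], TCP at [0.22, -0.585, 0.214] pointing down, gripper open.
Joint ranges: [-2.91, 2.91], [-0.82, 2.16], [0.22, 2.67], [-1.22, 4.37], [0.12, 2.79], [-3.08, 3.08]. Speed limits (rad/s): [1.89, 1.89, 2.57, 3.01, 3.01, 3.01].

## Interface

Orientations are given as [roll, pitch, yaw] about the fixed x, y, z axes, in that order (R = Rz(yaw) Ry(pitch) Rx(roll)).
In Python, from station import status, camera, job, bot gives the robot as it stands. The module is installed in compiled form; this text tells all that it offers.
- The arm moves only by the shell command python3 -m pendant 'ROWS' [OPENING] [FORCE]. ROWS is JSON, a list of rows, each an object with "delta_pos": the shift along the tool's x, y, z in cm, a list of three; "twist": the turn about the tool's z in degrees. A call has 1 to 12 rows; each row is the pose to reach, as a shift and turn from the pose commanded when the call began, along the tool's axes at that moment; what a row does not reach only later rows make up. A row lasts 1/12 s, in which the tool goes at most 41.7 mm and 7.16 degrees, less where a joint would pass 70% of its speed; a pose out of reach is approached as far as the arm can. A call with a gripper value outside its range is refused whole. OPENING is the opening, from 0 (shut) to 1 (fully open), set as the call begins (- or left out, the last holds). The fingers move at their own pace and stop on an object; FORCE is the grip in N (left out, the last holds). Time passes only in rows, so rows that repeat a pose let the fingers close. It gives the time, the measured TCP pose, the force and the opening at its end, in the units of the state.
- status.state(): the state, without advancing time (a new reading comes with each control period).
- camera(name): name is "scene" or "top" or "wrist"; returns a dict with "frame" (384x512x3 uint8, red, green, blue), "fx", "fy", "cx", "cy" (pixels), "R" (3x3) and "t" (3): a world point X has camera coordinates R X + t. Camera axes: x right, y down, z forward; pixel columns grow to the right and rows downward; lengths in m; the calibration is good to about 2 mm. A picture is of the moment at which its call begins. There is no depth.
- job.sign_off(): hands the job in, once; it reports no verdict.
The state is a dict: "clock": time; "qpos": joint angles; "dq": joint speeds; "joint_efforts": joint torques, N m; "position": TCP position; "tool_rot": TCP orientation; "force": force on the tool from outside, world axes, zero at the start; "wrist_torque": the same for the moment, N m; "grip_width": opening from 0.0 (shut) to 1.0 (fully open).
Only numpy, scipy, OpenCV 4.12 (cv2) and the standard library are available. Lean on these libraries where they do the work, as an engineer would, in place of code of your own. Each camera call takes 0.05 s, during which the arm holds its last target.

## Working session

There is one attempt and no reset: what is moved stays moved. The work goes in short steps, Python scripts to look and compute and a shell command to move; the robot and the scene stay as the last step left them, time stands still between calls to the robot, and variables do not carry over. Pictures are saved under pics/ and viewed, and the job is handed in when it is done.

```bash
mkdir -p pics; python3 - <<'E'
from station import status,camera,bot
import cv2,json
print(status.state()); print(bot.hold_point_z)
for n in("scene","top"):
    c=camera(n); cv2.imwrite(f"pics/{n}0.png",c["frame"][:,:,::-1]); print(n,c["fx"],c["cx"],c["cy"],c["R"],c["t"])
E
```

```text
{'clock': 0.0, 'qpos': array([-1.30648376e+00,  4.94199073e-01,  1.34612998e+00, -1.80970628e-05,
        1.30247879e+00, -9.55275985e-02]), 'dq': array([-0.00097121, -0.00084872, -0.00026061,  0.00075617, -0.00117219,
       -0.00096857]), 'joint_efforts': array([-9.28616755e-04, -8.78818989e+01, -3.81845427e+01,  7.05590984e-02,
        5.33211557e-02, -1.86856237e-04]), 'position': array([ 0.21996077, -0.584615  ,  0.21332877]), 'tool_rot': array([-3.14038134e+00, -9.85435435e-05,  3.59844918e-01]), 'force': array([0.11673664, 0.58840225, 0.19056137]), 'wrist_torque': array([ 0.02279289, -0.02785633, -0.03676696]), 'grip_width': 1.0032694483515456}
0.0188
scene 459.6232300478301 257.21513875002813 190.0389655375825 [[-0.76369019  0.64557734  0.00268125]
 [ 0.40951336  0.48763902 -0.7710428 ]
 [-0.49907524 -0.58773982 -0.63677768]] [ 0.44263586 -0.18665342  1.89594222]
top 470.01555441198394 242.10225994622593 196.67075928896085 [[ 0.00131955 -0.99989193  0.01464209]
 [-0.99826595 -0.00217881 -0.05882463]
 [ 0.05885017 -0.01453908 -0.99816095]] [-0.01674324  0.58996065  1.35319048]
```

View pics/top0.png

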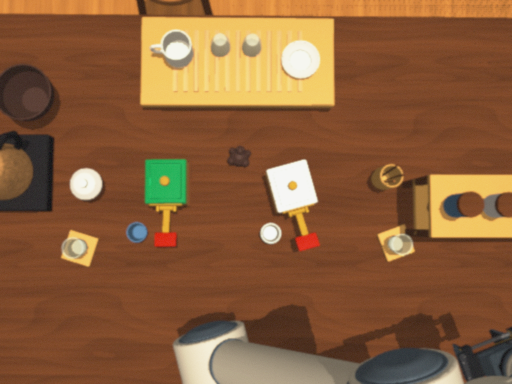

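View pics/scene0.png

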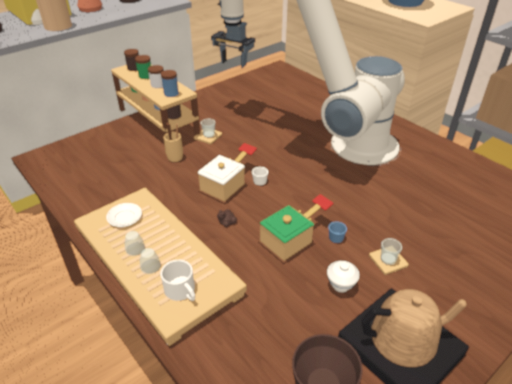

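The top view shows the green box at about (165,183), its red pad at (166,240) and the blue cup at (137,232). The white box is at (292,187) with its pad at (307,241). Next I'll measure these in world coordinates.

```bash
cat > h.py <<'E'
import numpy as np,cv2
from station import status,camera
def ray(c,u,v,z):
    R=np.array(c["R"]);t=np.array(c["t"]);C=-R.T@t
    d=R.T@np.array([(u-c["cx"])/c["fx"],(v-c["cy"])/c["fy"],1])
    return C+d*(z-C[2])/d[2]
def blobs(c,lo,hi,mn=40):
    hsv=cv2.cvtColor(c["frame"],cv2.COLOR_RGB2HSV)
    m=cv2.inRange(hsv,np.array(lo),np.array(hi))
    if lo[0]==0: m|=cv2.inRange(hsv,np.array((174,lo[1],lo[2])),np.array((180,255,255)))
    n,l,s,ce=cv2.connectedComponentsWithStats(m)
    out=[]
    for i in range(1,n):
        if s[i,4]>=mn:
            k,_=cv2.findContours((l==i).astype('uint8'),0,1)
            out.append((ce[i],s[i],cv2.minAreaRect(k[0])))
    return out
E
python3 - <<'E'
from h import *
for n in("top","scene"):
    c=camera(n)
    for nm,lo,hi,z in(("red",(0,200,120),(5,255,255),.087),("green",(60,120,50),(85,255,255),.091),("blue",(100,100,50),(115,255,255),.045)):
        for ce,s,r in blobs(c,lo,hi): 
            print(n,nm,ce.round(1),s,ray(c,*ce,z).round(4), [ray(c,*p,z)[:2].round(3).tolist() for p in cv2.boxPoints(r)])
E
```

```text
top red [165.2 239.4] [154 232  23  15 304] [0.4679 0.1965 0.087 ] [[0.488, 0.227], [0.488, 0.167], [0.45, 0.167], [0.45, 0.227]]
top red [307.  241.5] [295 233  25  18 301] [ 0.4624 -0.1938  0.087 ] [[0.474, -0.159], [0.49, -0.218], [0.452, -0.228], [0.436, -0.17]]
top green [165.4 181.1] [ 145  160   41   44 1637] [0.6281 0.1971 0.091 ] [[0.687, 0.254], [0.687, 0.144], [0.568, 0.143], [0.568, 0.252]]
top blue [137.3 231.9] [128 224  19  17 208] [0.4876 0.2817 0.045 ] [[0.501, 0.314], [0.516, 0.267], [0.474, 0.252], [0.458, 0.299]]
scene green [142.7  70. ] [137  63  12  15 120] [ 0.4345 -1.0314  0.091 ] [[0.417, -1.12], [0.375, -1.085], [0.453, -0.948], [0.493, -0.981]]
scene green [286.1 224.2] [261 207  52  35 848] [0.6377 0.2045 0.091 ] [[0.692, 0.148], [0.533, 0.141], [0.577, 0.255], [0.724, 0.255]]
```

```bash
python3 -m pendant '[{"delta_pos":[1,-1.3,0],"twist":1},{"delta_pos":[3,-4,0],"twist":2.5},{"delta_pos":[5.2,-6.6,0],"twist":4},{"delta_pos":[7.4,-9.4,0],"twist":6},{"delta_pos":[9.6,-12.2,0],"twist":8},{"delta_pos":[11.8,-15,0],"twist":10},{"delta_pos":[14,-17.8,0],"twist":12},{"delta_pos":[16.2,-20.6,0],"twist":14},{"delta_pos":[18.4,-23.4,0],"twist":16},{"delta_pos":[20.6,-26.2,0],"twist":18},{"delta_pos":[22.4,-28.5,0],"twist":19.5},{"delta_pos":[23.4,-29.7,0],"twist":20.6}]' 0 20
```

```text
clock: 1.2
position: [0.3345, -0.2216, 0.2139]
tool_rot: [-3.141, 0.0, -0.0]
force: [-0.3, -0.3, 0.2]
grip_width: 0.155
```

```bash
python3 -m pendant '[{"delta_pos":[0.5,-2,0]},{"delta_pos":[1.5,-5.5,0]},{"delta_pos":[2.7,-9.2,0]},{"delta_pos":[4,-13,0]},{"delta_pos":[5.3,-16.8,0]},{"delta_pos":[6.5,-20.6,0]},{"delta_pos":[7.7,-24.4,0]},{"delta_pos":[8.9,-28.2,0]},{"delta_pos":[10.1,-32,0]},{"delta_pos":[11.3,-35.8,0]},{"delta_pos":[12.3,-39.5,0]},{"delta_pos":[13,-41.8,0]}]'
python3 -m pendant '[{"delta_pos":[0,0,0]},{"delta_pos":[0,0,0]},{"delta_pos":[0,0,0]}]'
python3 - <<'E'
from h import *
print(status.state())
for n in("scene","top","wrist"):
    c=camera(n); cv2.imwrite(f"pics/{n}1.png",c["frame"][:,:,::-1])
    for ce,s,r in blobs(c,(0,200,120),(5,255,255)): print(n,ce,s,ray(c,*ce,.087))
E
```

```text
{'clock': 1.2, 'qpos': array([-7.34643137e-01,  1.78459822e-01,  1.85591225e+00,  4.77817219e-04,
        1.10794595e+00,  8.35964900e-01]), 'dq': array([ 0.39446076, -0.05626451,  0.06957068, -0.01044264, -0.02816717,
        0.59472046]), 'joint_efforts': array([ -3.59339118, -51.56079769, -32.94594169,   0.18468556,
        -0.11205137,  -0.80369292]), 'position': array([ 0.33450259, -0.22164189,  0.21391895]), 'tool_rot': array([-3.14078919e+00,  2.51671075e-04, -2.51092405e-05]), 'force': array([-0.25440843, -0.32258085,  0.15663755]), 'wrist_torque': array([ 0.02825612,  0.01883834, -0.00508871]), 'grip_width': 0.15529033041734502}
top [165.10561056 239.41254125] [154 232  23  15 303] [0.46782398 0.19666096 0.087     ]
top [306.93708609 241.56953642] [295 233  25  18 302] [ 0.46222933 -0.19370396  0.087     ]schema error: expected keys delta_pos, twist
schema error: expected keys delta_pos, twist
```

View pics/wrist1.png

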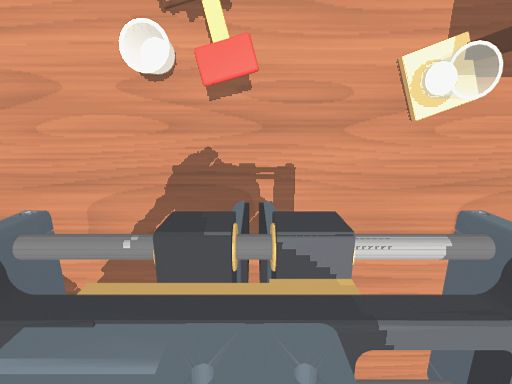

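View pics/scene1.png

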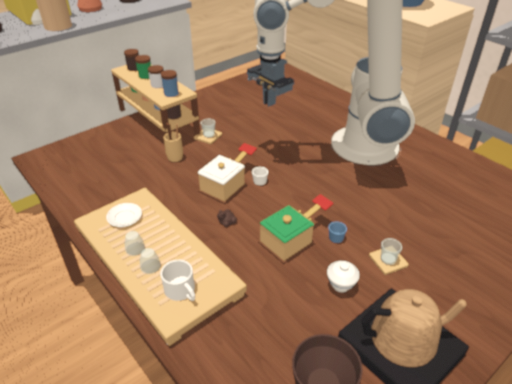

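The call was refused because every row needs a twist value. The wrist view shows the white box's pad at (226,60), and the arm is still midway. I'll repeat the move with twist included.

```bash
python3 -m pendant '[{"delta_pos":[0.5,-2,0],"twist":0},{"delta_pos":[1.5,-5.5,0],"twist":0},{"delta_pos":[2.7,-9.2,0],"twist":0},{"delta_pos":[4,-13,0],"twist":0},{"delta_pos":[5.3,-16.8,0],"twist":0},{"delta_pos":[6.5,-20.6,0],"twist":0},{"delta_pos":[7.7,-24.4,0],"twist":0},{"delta_pos":[8.9,-28.2,0],"twist":0},{"delta_pos":[10.1,-32,0],"twist":0},{"delta_pos":[11.3,-35.8,0],"twist":0},{"delta_pos":[12.3,-39.5,0],"twist":0},{"delta_pos":[13,-41.3,0],"twist":0}]'
python3 -m pendant '[{"delta_pos":[0,0,0],"twist":0},{"delta_pos":[0,0,0],"twist":0},{"delta_pos":[0,0,0],"twist":0}]'
python3 - <<'E'
from h import *
print(status.state())
for n in("scene","top","wrist"):
    c=camera(n); cv2.imwrite(f"pics/{n}2.png",c["frame"][:,:,::-1])
    for ce,s,r in blobs(c,(0,200,120),(5,255,255)): print(n,ce,s,ray(c,*ce,.087))
E
```

```text
clock: 2.35
position: [0.4657, 0.1914, 0.2138]
tool_rot: [-3.141, -0.001, 0.002]
force: [0.3, -0.6, -0.4]
grip_width: 0.006
clock: 2.6
position: [0.4645, 0.1874, 0.2137]
tool_rot: [3.141, 0.001, -0.0]
force: [0.5, -0.4, -0.1]
grip_width: 0.004
{'clock': 2.6, 'qpos': array([ 2.64419062e-01,  3.20554686e-01,  1.64499970e+00, -3.14151885e-04,
        1.17665370e+00,  1.83539586e+00]), 'dq': array([-0.01177288, -0.01027088,  0.01050893, -0.00011301,  0.00019309,
        0.00377714]), 'joint_efforts': array([ 1.74885403e+00, -6.70636725e+01, -3.56515360e+01,  1.01219157e-01,
       -1.38505613e-01,  3.52443312e-02]), 'position': array([0.46448922, 0.18740464, 0.21367087]), 'tool_rot': array([ 3.14115180e+00,  5.18191699e-04, -5.98523272e-05]), 'force': array([ 0.46177362, -0.44770756, -0.08824424]), 'wrist_torque': array([-0.01857971, -0.00374521, -0.04927151]), 'grip_width': 0.004148181941598945}
top [306.96732026 241.52287582] [295 233  25  18 306] [ 0.4623576 -0.1937884  0.087    ]
```

View pics/wrist2.png

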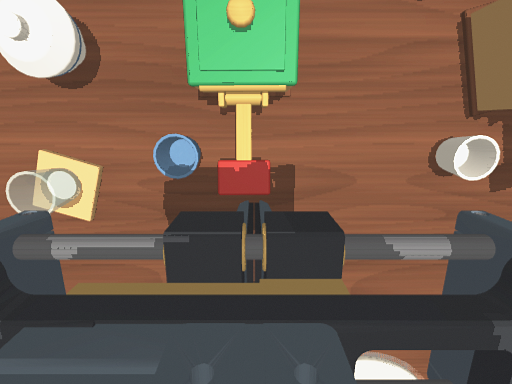

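View pics/scene2.png

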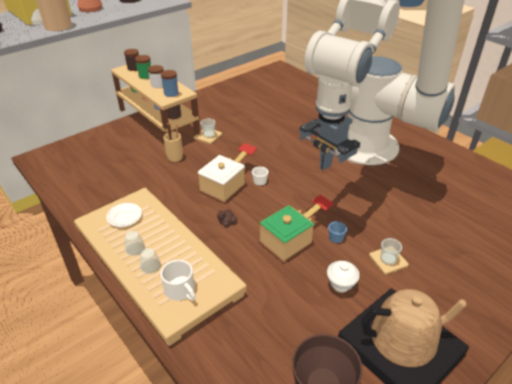

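The fingers sit directly above the green pad: in the wrist view the pad is at (244,177) and the fingers at (253,215). I'll shift 9 mm in +y and descend to just above the pad.

```bash
python3 -m pendant '[{"delta_pos":[0,-0.3,1],"twist":0},{"delta_pos":[0.1,-0.6,3],"twist":0},{"delta_pos":[0.2,-0.9,5],"twist":0},{"delta_pos":[0.2,-0.9,7],"twist":0},{"delta_pos":[0.2,-0.9,8.5],"twist":0},{"delta_pos":[0.2,-0.9,9.5],"twist":0},{"delta_pos":[0.2,-0.9,10.3],"twist":0},{"delta_pos":[0.2,-0.9,10.8],"twist":0},{"delta_pos":[0.2,-0.9,10.8],"twist":0},{"delta_pos":[0.2,-0.9,10.8],"twist":0}]'
python3 - <<'E'
from h import *
for n in("scene","wrist"):
    c=camera(n); cv2.imwrite(f"pics/{n}3.png",c["frame"][:,:,::-1])
E
```

```text
clock: 3.58
position: [0.4665, 0.1973, 0.106]
tool_rot: [-3.142, -0.0, 0.0]
force: [0.3, 0.6, -0.1]
grip_width: 0.002
```

View pics/wrist3.png

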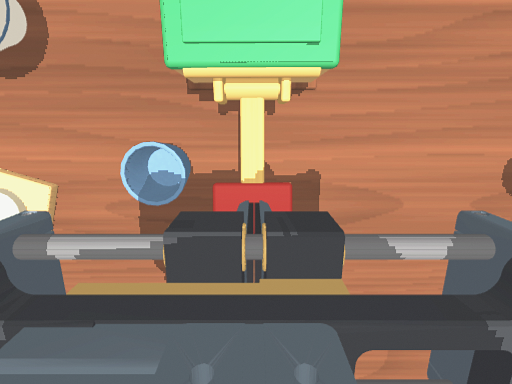

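View pics/scene3.png

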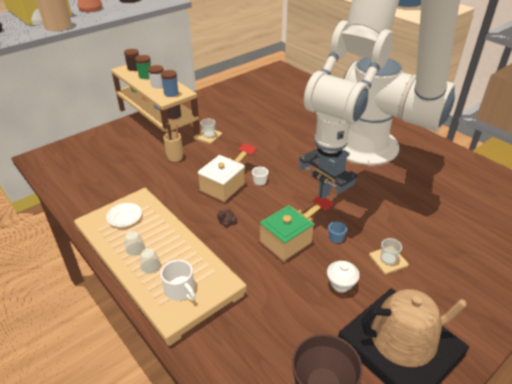

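The fingers are now centred over the pad (pad at column 252). I'll press slowly.

```bash
python3 -m pendant '[{"delta_pos":[0,0,0.4],"twist":0},{"delta_pos":[0,0,0.8],"twist":0},{"delta_pos":[0,0,1.2],"twist":0},{"delta_pos":[0,0,1.5],"twist":0},{"delta_pos":[0,0,1.8],"twist":0},{"delta_pos":[0,0,2.1],"twist":0},{"delta_pos":[0,0,2.4],"twist":0},{"delta_pos":[0,0,2.7],"twist":0},{"delta_pos":[0,0,3],"twist":0},{"delta_pos":[0,0,3.3],"twist":0},{"delta_pos":[0,0,3.5],"twist":0},{"delta_pos":[0,0,3.6],"twist":0}]'
python3 - <<'E'
from h import *
for n in("scene","wrist"):
    c=camera(n); cv2.imwrite(f"pics/{n}4.png",c["frame"][:,:,::-1])
print(status.state()["force"])
E
```

```text
clock: 4.68
position: [0.4662, 0.1974, 0.0696]
tool_rot: [3.141, 0.0, 0.0]
force: [-2.4, 0.5, 4.2]
grip_width: -0.001
[-2.60825743 -0.55725914  3.96853274]
```

View pics/wrist4.png

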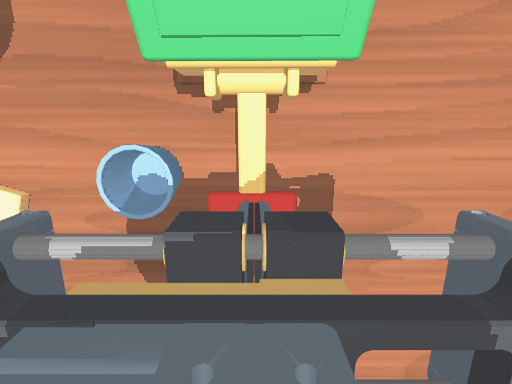

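View pics/scene4.png

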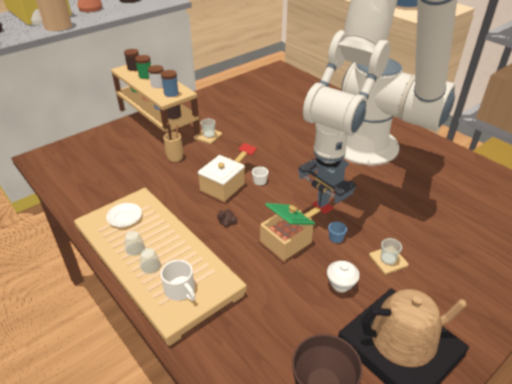

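The green lid is about half open with about 4 N on the pad. I'll keep pressing.

```bash
python3 -m pendant '[{"delta_pos":[0,0,0.2],"twist":0},{"delta_pos":[0,0,0.45],"twist":0},{"delta_pos":[0,0,0.7],"twist":0},{"delta_pos":[0,0,0.9],"twist":0},{"delta_pos":[0,0,1.1],"twist":0},{"delta_pos":[0,0,1.3],"twist":0},{"delta_pos":[0,0,1.4],"twist":0},{"delta_pos":[0,0,1.4],"twist":0}]'
python3 - <<'E'
from h import *
print(status.state()["force"])
E
python3 -m pendant '[{"delta_pos":[0,0,0.1],"twist":0},{"delta_pos":[0,0,0.1],"twist":0},{"delta_pos":[0,0,0.1],"twist":0}]'
```

```text
clock: 5.45
position: [0.4668, 0.1975, 0.0557]
tool_rot: [-3.142, -0.0, 0.0]
force: [0.3, -0.1, 2.0]
grip_width: 0.0
[ 0.29142024 -0.14336169  2.03469564]
clock: 5.7
position: [0.4666, 0.1975, 0.055]
tool_rot: [-3.141, -0.0, 0.0]
force: [1.1, -0.1, 1.8]
grip_width: 0.009
```

```bash
python3 -m pendant '[{"delta_pos":[0,0,0.1],"twist":0},{"delta_pos":[0,0,0.1],"twist":0},{"delta_pos":[0,0,0.1],"twist":0}]'
python3 -m pendant '[{"delta_pos":[0,0,0.1],"twist":0},{"delta_pos":[0,0,0.1],"twist":0},{"delta_pos":[0,0,0.1],"twist":0}]'
python3 - <<'E'
from h import *
for n in("scene","top"):
    c=camera(n); cv2.imwrite(f"pics/{n}5.png",c["frame"][:,:,::-1])
print(status.state()["force"],status.state()["position"])
E
```

```text
clock: 5.95
position: [0.4665, 0.1975, 0.0539]
tool_rot: [-3.142, -0.0, 0.0]
force: [1.0, -0.4, 2.1]
grip_width: 0.006
clock: 6.2
position: [0.4666, 0.1975, 0.0533]
tool_rot: [-3.141, -0.001, 0.0]
force: [-1.2, -0.5, 12.3]
grip_width: 0.004
[-0.03652232 -0.29353281 11.00904061] [0.46662381 0.19750329 0.05332954]
```

View pics/scene5.png

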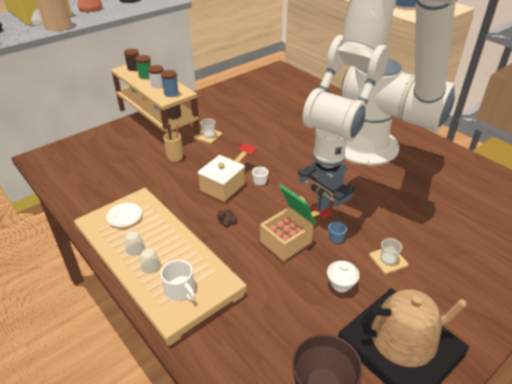

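The force has jumped to 11–12 N, so the lever is on its stop. The picture shows the lid upright at (297,205) with the tea visible. I'll hold it for about 3.3 s.

```bash
python3 -m pendant '[{"delta_pos":[0,0,0],"twist":0},{"delta_pos":[0,0,0],"twist":0},{"delta_pos":[0,0,0],"twist":0},{"delta_pos":[0,0,0],"twist":0},{"delta_pos":[0,0,0],"twist":0},{"delta_pos":[0,0,0],"twist":0},{"delta_pos":[0,0,0],"twist":0},{"delta_pos":[0,0,0],"twist":0},{"delta_pos":[0,0,0],"twist":0},{"delta_pos":[0,0,0],"twist":0},{"delta_pos":[0,0,0],"twist":0},{"delta_pos":[0,0,0],"twist":0}]'
python3 -m pendant '[{"delta_pos":[0,0,0],"twist":0},{"delta_pos":[0,0,0],"twist":0},{"delta_pos":[0,0,0],"twist":0},{"delta_pos":[0,0,0],"twist":0},{"delta_pos":[0,0,0],"twist":0},{"delta_pos":[0,0,0],"twist":0},{"delta_pos":[0,0,0],"twist":0},{"delta_pos":[0,0,0],"twist":0},{"delta_pos":[0,0,0],"twist":0},{"delta_pos":[0,0,0],"twist":0},{"delta_pos":[0,0,0],"twist":0},{"delta_pos":[0,0,0],"twist":0}]'
python3 -m pendant '[{"delta_pos":[0,0,0],"twist":0},{"delta_pos":[0,0,0],"twist":0},{"delta_pos":[0,0,0],"twist":0},{"delta_pos":[0,0,0],"twist":0},{"delta_pos":[0,0,0],"twist":0},{"delta_pos":[0,0,0],"twist":0},{"delta_pos":[0,0,0],"twist":0},{"delta_pos":[0,0,0],"twist":0},{"delta_pos":[0,0,0],"twist":0},{"delta_pos":[0,0,0],"twist":0},{"delta_pos":[0,0,0],"twist":0},{"delta_pos":[0,0,0],"twist":0}]'
```

```text
clock: 7.3
position: [0.4666, 0.1975, 0.0533]
tool_rot: [-3.141, -0.001, 0.0]
force: [-1.1, -0.9, 11.3]
grip_width: 0.003
clock: 8.3
position: [0.4666, 0.1975, 0.0533]
tool_rot: [-3.141, -0.001, 0.0]
force: [-0.5, -1.5, 13.0]
grip_width: 0.006
clock: 9.3
position: [0.4666, 0.1975, 0.0533]
tool_rot: [-3.141, -0.001, 0.0]
force: [-1.7, -0.8, 12.2]
grip_width: 0.003
```

Now I'll ease up at 12 mm/s.

```bash
python3 -m pendant '[{"delta_pos":[0,0,-0.1],"twist":0},{"delta_pos":[0,0,-0.2],"twist":0},{"delta_pos":[0,0,-0.3],"twist":0},{"delta_pos":[0,0,-0.4],"twist":0},{"delta_pos":[0,0,-0.5],"twist":0},{"delta_pos":[0,0,-0.6],"twist":0},{"delta_pos":[0,0,-0.7],"twist":0},{"delta_pos":[0,0,-0.8],"twist":0},{"delta_pos":[0,0,-0.9],"twist":0},{"delta_pos":[0,0,-1.0],"twist":0},{"delta_pos":[0,0,-1.1],"twist":0},{"delta_pos":[0,0,-1.2],"twist":0}]'
python3 -m pendant '[{"delta_pos":[0,0,-0.1],"twist":0},{"delta_pos":[0,0,-0.2],"twist":0},{"delta_pos":[0,0,-0.3],"twist":0},{"delta_pos":[0,0,-0.4],"twist":0},{"delta_pos":[0,0,-0.5],"twist":0},{"delta_pos":[0,0,-0.6],"twist":0},{"delta_pos":[0,0,-0.7],"twist":0},{"delta_pos":[0,0,-0.8],"twist":0},{"delta_pos":[0,0,-0.9],"twist":0},{"delta_pos":[0,0,-1.0],"twist":0},{"delta_pos":[0,0,-1.1],"twist":0},{"delta_pos":[0,0,-1.2],"twist":0}]'
python3 - <<'E'
from h import *
c=camera("scene"); cv2.imwrite("pics/scene6.png",c["frame"][:,:,::-1])
E
```

```text
clock: 10.3
position: [0.4662, 0.1974, 0.065]
tool_rot: [3.142, 0.0, 0.0]
force: [-3.1, -0.1, 3.2]
grip_width: 0.005
clock: 11.3
position: [0.4669, 0.1975, 0.0771]
tool_rot: [-3.141, -0.001, 0.0]
force: [0.7, -1.3, 2.8]
grip_width: 0.002
```

View pics/scene6.png

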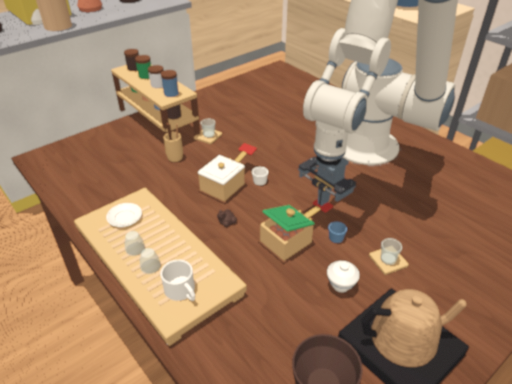

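The lid is coming down slowly with contact kept. It's about 20° open at (290,217). I'll continue a little slower.

```bash
python3 -m pendant '[{"delta_pos":[0,0,-0.1],"twist":0},{"delta_pos":[0,0,-0.2],"twist":0},{"delta_pos":[0,0,-0.3],"twist":0},{"delta_pos":[0,0,-0.4],"twist":0},{"delta_pos":[0,0,-0.5],"twist":0},{"delta_pos":[0,0,-0.6],"twist":0},{"delta_pos":[0,0,-0.7],"twist":0},{"delta_pos":[0,0,-0.8],"twist":0},{"delta_pos":[0,0,-0.9],"twist":0},{"delta_pos":[0,0,-1.0],"twist":0},{"delta_pos":[0,0,-1.1],"twist":0},{"delta_pos":[0,0,-1.2],"twist":0}]'
python3 -m pendant '[{"delta_pos":[0,0,-0.1],"twist":0},{"delta_pos":[0,0,-0.2],"twist":0},{"delta_pos":[0,0,-0.3],"twist":0},{"delta_pos":[0,0,-0.4],"twist":0},{"delta_pos":[0,0,-0.5],"twist":0},{"delta_pos":[0,0,-0.6],"twist":0},{"delta_pos":[0,0,-0.7],"twist":0},{"delta_pos":[0,0,-0.8],"twist":0},{"delta_pos":[0,0,-0.9],"twist":0},{"delta_pos":[0,0,-1.0],"twist":0}]'
python3 -m pendant '[{"delta_pos":[0,0,-0.5],"twist":0},{"delta_pos":[0,0,-1.5],"twist":0},{"delta_pos":[0,0,-3],"twist":0},{"delta_pos":[0,0,-5],"twist":0},{"delta_pos":[0,0,-7],"twist":0},{"delta_pos":[0,0,-8.5],"twist":0},{"delta_pos":[0,0,-9],"twist":0},{"delta_pos":[0,0,-9],"twist":0},{"delta_pos":[0,0,-9],"twist":0},{"delta_pos":[0,0,-9],"twist":0}]'
python3 - <<'E'
from h import *
for n in("scene","top"):
    c=camera(n); cv2.imwrite(f"pics/{n}7.png",c["frame"][:,:,::-1])
    o=cv2.imread(f"pics/{n}0.png")[:,:,::-1]; 
    d=cv2.absdiff(o,c["frame"]).max(2)>40; cv2.imwrite(f"pics/d{n}7.png",(d*255).astype('uint8'))
    for ce,s,r in blobs(c,(60,120,50),(85,255,255)): print(n,"green",ce.round(1),s)
    for ce,s,r in blobs(c,(100,100,50),(115,255,255)): print(n,"blue",ce.round(1),s)
E
```

```text
clock: 12.35
position: [0.4664, 0.1974, 0.089]
tool_rot: [-3.142, 0.0, 0.0]
force: [2.5, 0.8, 2.6]
grip_width: 0.004
clock: 13.18
position: [0.4664, 0.1974, 0.099]
tool_rot: [-3.142, 0.0, 0.0]
force: [0.3, -0.9, -0.9]
grip_width: 0.007
clock: 14.02
position: [0.4658, 0.1972, 0.188]
tool_rot: [3.141, 0.001, 0.0]
force: [0.0, 0.1, -0.7]
grip_width: 0.005
scene green [142.7  69.9] [137  63  12  15 122]
scene green [286.1 224.2] [261 207  52  35 846]
top green [165.3 181.1] [ 145  160   41   43 1635]
```

View pics/scene7.png

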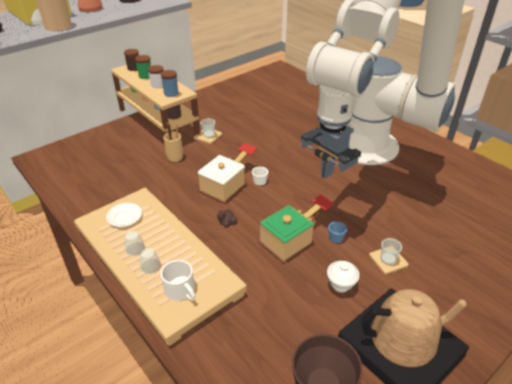

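View pics/dscene7.png

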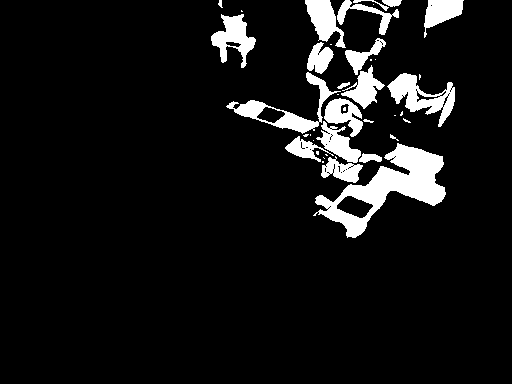

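View pics/top7.png

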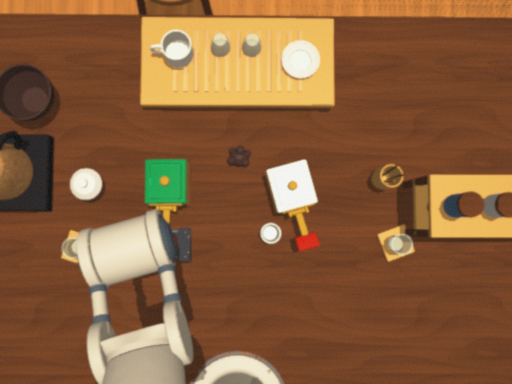

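The green lid's centroid is back at (286.1,224.2), the same as at the start. The difference image shows changes only where the arm and its shadow moved, and the tool is clear of everything. I'll hand in now.

```bash
python3 - <<'E'
from station import job
print(job.sign_off())
E
```

```text
the job is handed in; nothing more can be done
None
```

I opened the green-lidded box by pressing its lever with closed fingertips, held it open, lowered the lid gently, and handed the job in. `job.sign_off()` gives no verdict, so the points below are my own checks.

- **Opening and hold:** I pressed until the lever met its stop, where the force rose from about 2 N to 12 N. It stayed there for just over 3 s, and the camera showed the lid upright with the tea visible.
- **Closing:** I eased the lever up at about 12 mm/s, roughly 0.4 rad/s at the lid. The force readings showed the pad still in contact until the lid was shut. I then raised the fingers about 100 mm clear, finishing at 14 s of the 48 s limit.
- **Final checks:** In the scene camera the green lid is back at its starting pixel position. The only changes there are the arm and its shadow, so the white lid and the teaware it shows look untouched. In the last top view the arm hides the blue cup and the green pad, so the scene view is my only check on those.
- **One hiccup:** One movement call was refused because I left out the twist values. Nothing moved, and I sent it again with them included.

No check failed or disagreed.

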